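# Scrape broken ramekin shards off the nursery tier into the bin

## Task

A ramekin has broken on the low plywood tier in the wardrobe niche. Take the scraper block and use it to push all five white shards along the board and off its open end into the green bin, never touching the shards with the gripper. Then leave the scraper standing upright on the board, and leave the intact ramekin, the sippy cup, the pacifier box and the teether where they are.

Things in the scene. Friction and masses are not known exactly. Their poses are not given: they have to be found in the camera images.
- shelf: Fixed low plywood tier. Origin at table height under the middle of its board; x across the board (away from the robot), y along it towards the green bin, z up. Board 170 mm (x) by 340 mm (y), 18 mm thick, flat top 85 mm above the table; lips 10 mm high along both long edges (inner faces at x = +-77 mm); both short ends (y = +-170 mm) open.
- rail (a point): Middle of the underside of a fixed 24 mm square wooden rail along y over the whole board, at x = 0, 190 mm above the board top. It keeps a gripper from standing upright over the board: lean it back towards the robot (-x) to reach in under it. Two arms at y = +-155 mm carry it from posts behind the board (x = 85 to 103 mm), all as high as the rail (299 mm).
- board_centre (a point): The middle of the board's top surface.
- board_end (a point): The middle of the board's open short end over the green bin, on the top surface (170 mm along y from board_centre).
- bin: Fixed open green plastic bin, 200 (x) by 140 (y) by 60 mm high, wall 4 mm, standing on the table with its near side tucked 20 mm under the board's end. Origin at the centre of its underside, axes as the shelf's; its rim is 25 mm below the board's top.
- scraper: Loose scraper block, about 150 g, standing on its edge. Body 120 mm long (x), 26 mm thick (y), 30 mm high (z), blue with dark rubber lower edge; on its middle a dark wooden grip 60 mm (x) by 26 mm (y), 30 to 78 mm above the underside, flush with the two flat faces. Origin at the centre of the underside; z up. Pinch the grip across y; the gripper may lean in the xz plane.
- ramekin: Bystander: intact white ceramic ramekin, 86 mm across, 48 mm high, origin at the centre of its underside.
- sippy_cup: Bystander: stainless steel sippy cup with a green lid, 72 mm across, 103 mm high, origin at the centre of its underside.
- pacifier_box: Bystander: blue plastic pacifier box 62 by 82 by 50 mm high, origin at the centre of its underside.
- teether: Bystander: peach elephant teether lying flat on the table between shelf and robot, about 65 by 100 mm, 20 mm high, origin under the elephant's belly.
- shard0: White ceramic shard, about 24 by 19 mm, 8 mm thick, 11 g, lying flat on the board; origin at the centre of its underside.
- shard1: White ceramic shard, about 24 by 19 mm, 8 mm thick, 11 g, lying flat on the board; origin at the centre of its underside.
- shard2: White ceramic shard, about 24 by 19 mm, 8 mm thick, 11 g, lying flat on the board; origin at the centre of its underside.
- shard3: White ceramic shard, about 24 by 19 mm, 8 mm thick, 11 g, lying flat on the board; origin at the centre of its underside.
- shard4: White ceramic shard, about 24 by 19 mm, 8 mm thick, 11 g, lying flat on the board; origin at the centre of its underside.
Not all that is in view belongs to the job. What is shaped like the bin but orange or red is not meant.

How it is judged:
At the end, for the whole second after the job is handed in: All five shards at rest inside the green bin, origins under 55 mm high in it; scraper at rest on the board, its origin within 80 mm (x) and 165 mm (y) of the middle and -5 to +6 mm of the board top, tilted under 0.12 rad; the four bystanders within 30 mm of their starts (x of shard0 in the frame of bin between -0.1 and 0.1 m and y of shard0 in the frame of bin between -0.07 and 0.07 m and z of shard0 in the frame of bin between -0.005 and 0.055 m and linear speed of each of shard0, shard1, shard2, shard3, shard4, scraper below 0.03 m/s and x of shard1 in the frame of bin between -0.1 and 0.1 m and y of shard1 in the frame of bin between -0.07 and 0.07 m and z of shard1 in the frame of bin between -0.005 and 0.055 m and x of shard2 in the frame of bin between -0.1 and 0.1 m and y of shard2 in the frame of bin between -0.07 and 0.07 m and z of shard2 in the frame of bin between -0.005 and 0.055 m and x of shard3 in the frame of bin between -0.1 and 0.1 m and y of shard3 in the frame of bin between -0.07 and 0.07 m and z of shard3 in the frame of bin between -0.005 and 0.055 m and x of shard4 in the frame of bin between -0.1 and 0.1 m and y of shard4 in the frame of bin between -0.07 and 0.07 m and z of shard4 in the frame of bin between -0.005 and 0.055 m and x of scraper in the frame of shelf between -0.08 and 0.08 m and y of scraper in the frame of shelf between -0.165 and 0.165 m and z of scraper in the frame of shelf between 0.08 and 0.091 m and angle between scraper's own z axis and vertical below 0.12 rad and distance of each of ramekin, sippy_cup, pacifier_box, teether from where it was at the start of the episode below 0.03 m); the robot touches nothing.
It fails at once if the robot itself touches a shard (contact force between any of the fingers, the arm and shard0 above 0.3 N or contact force between any of the fingers, the arm and shard1 above 0.3 N or contact force between any of the fingers, the arm and shard2 above 0.3 N or contact force between any of the fingers, the arm and shard3 above 0.3 N or contact force between any of the fingers, the arm and shard4 above 0.3 N).
It fails at once if a bystander (intact ramekin, sippy cup, pacifier box, teether) is shifted more than 30 mm (distance of any of ramekin, sippy_cup, pacifier_box, teether from where it was at the start of the episode above 0.03 m).
It also fails if it takes over 64 s, if anything falls off the work surface, if the arm or the gripper's body presses on something with over 40 N, if the wrist force passes 120 N, or if a joint passes its speed limit or range.

## Robot

A 6-joint arm with a two-finger parallel gripper is mounted at the origin on the work surface. World frame = base frame: x ahead of the robot, y to its left, z up, the work surface at z = 0. Lengths are in m, angles in rad, forces in N, time in s.
With the tool pointing down it reaches from about 0.425 to 0.925 m from the base axis. Payload 12.5 kg.
Tool frame: the origin (TCP) lies between the finger pads; the fingertips stand 17 mm ahead of it and the grasp point (between the pads) lies 2 mm behind it; z points along the fingers, y is the line along which they close (so a half turn about z gives the same grasp; the last joint's range is limited). The gripper opens to 85 mm and grips with 20 to 120 N. Pads are 22 mm wide; open, the fingers measure 114 mm over their backs; the gripper's body (76 mm by 85 mm) begins 54 mm behind the grasp point. The pads swing forward as they close: fully open they stand 13 mm farther back than shut.
Start: joints at [1.113, 0.491, 1.559, -0, 1.092, -0.106], TCP at [0.215, 0.587, 0.224] pointing down, gripper open.
Joint ranges: [-3.1, 3.1], [-0.84, 2.19], [0.05, 2.79], [-1.13, 4.28], [0.06, 2.93], [-2.69, 2.69]. Speed limits (rad/s): [2.22, 2.22, 2.79, 3.14, 3.14, 3.14].

## Interface

Orientations are given as a unit quaternion [x, y, z, w].
In Python, from cell import bot, optics, ticket gives the robot as it stands.
- The arm moves only by the shell command python3 -m jog 'ROWS'. ROWS is JSON, a list of rows, each an object with "delta_pos": the shift along the tool's x, y, z in m, a list of three; "angular": the turn, a rotation vector about the tool's x, y, z in rad, a list of three; "fingers": the closure, from -1 (fully open) to 1 (shut). A call has 1 to 10 rows; each row shifts and turns the commanded pose from where the row before left it, along the tool's axes as they then stand; what a row does not reach is not made up. A row lasts 1/8 s, in which the tool goes at most 62.5 mm and 10.7 degrees, less where a joint would pass 70% of its speed; a pose out of reach is approached as far as the arm can. A call is refused whole if a number of a shift passes 0.0625 or a number of a turn 0.188, either way. A call with a gripper value outside its range is refused whole. The fingers move at their own pace and stop on an object; the grip force is fixed at half the most. Time passes only in rows, so rows that do not move let the fingers close. It gives the time, the measured TCP pose, the force, the opening and the grip force at its end, in the units of the state.
- bot.state(): the state, without advancing time (a new reading comes with each control period).
- optics.get_image(name): name is "scene" or "top" or "wrist"; returns a dict with "image" (420x560x3 uint8, red, green, blue), "mtx" (3x3 intrinsics, pixels), "world_from_camera" (4x4, takes a point from camera to world coordinates); the wrist camera has in their place "tool_from_camera" (4x4, takes a point from camera to tool coordinates, whose origin is the TCP and whose axes are the flange's). Camera axes: x right, y down, z forward; pixel columns grow to the right and rows downward; lengths in m; the calibration is good to about 2 mm. A picture is of the moment at which its call begins: read the wrist's pose just before it. There is no depth.
- ticket.sign_off(): hands the job in; it is judged then, once.
The state is a dict: "clock": time; "joint_positions": joint angles; "dq": joint speeds; "joint_efforts": joint torques, N m; "ee_pos": TCP position; "orientation": TCP orientation; "wrist_force": force on the tool from outside, world axes, zero at the start; "moment": the same for the moment, N m; "opening": finger opening in m; "gripper_force": force on a finger pad.
Only numpy, scipy, OpenCV 4.12 (cv2) and the standard library are available. Lean on these libraries where they do the work, as an engineer would, in place of code of your own. Each camera call takes 0.05 s, during which the arm holds its last target. There are 200 camera calls.

## Working session

There is one attempt and no reset: what is moved stays moved. The work goes in short steps, Python scripts to look and compute and a shell command to move; the robot and the scene stay as the last step left them, time stands still between calls to the robot, and variables do not carry over. Pictures are saved under pics/ and viewed, at most 10 in all, crops included, and the job is handed in when it is done.

```bash
ls; mkdir -p pics
python3 - <<'E'
from cell import bot, optics
import cv2,numpy as np
s=bot.state(); print(s)
for n in("scene","top"):
    d=optics.get_image(n); cv2.imwrite(f"pics/{n}0.png",d["image"][:,:,::-1]); print(n,d["mtx"].round(1).tolist(),d["world_from_camera"].round(4).tolist())
E
```

```text
pics
{'clock': 0.0, 'joint_positions': array([ 1.11341329e+00,  4.91550029e-01,  1.55943261e+00, -2.63469928e-05,
        1.09170917e+00, -1.05602407e-01]), 'dq': array([ 0.00125567,  0.00119505,  0.00095975,  0.00083885,  0.00033631,
       -0.00210949]), 'joint_efforts': array([-5.97822545e-04, -6.18436003e+01, -2.61585778e+01, -6.34102503e-05,
        4.09689834e-03, -4.21335687e-05]), 'ee_pos': array([0.21524047, 0.58652412, 0.22333947]), 'orientation': array([ 1.74978772e-01,  9.84572053e-01, -5.31196073e-04, -1.41440731e-04]), 'wrist_force': array([-0.04542031, -0.30463026,  0.05392691]), 'moment': array([0.03799548, 0.02266855, 0.05014077]), 'gripper_force': 0.0, 'opening': 0.08548588367446028}
scene [[422.1, 0.0, 280.9], [0.0, 422.1, 208.8], [0.0, 0.0, 1.0]] [[0.6658, 0.5716, -0.4796, 1.0311], [0.7461, -0.5126, 0.4249, -0.3456], [-0.0029, -0.6407, -0.7678, 0.9755], [0.0, 0.0, 0.0, 1.0]]
top [[443.8, 0.0, 279.1], [0.0, 443.8, 203.9], [0.0, 0.0, 1.0]] [[0.0187, -0.9784, 0.2057, 0.2803], [-0.9998, -0.0191, -0.0003, 0.0892], [0.0042, -0.2057, -0.9786, 1.3488], [0.0, 0.0, 0.0, 1.0]]
```

View pics/scene0.png

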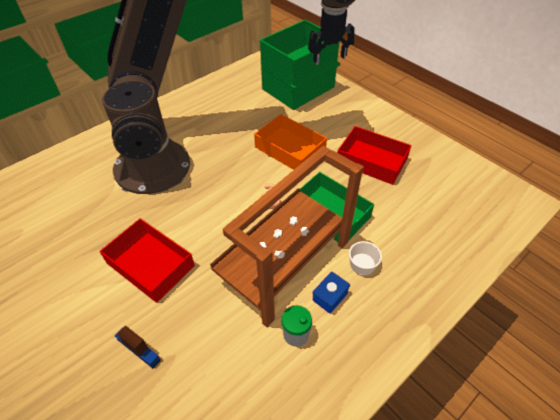

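View pics/top0.png

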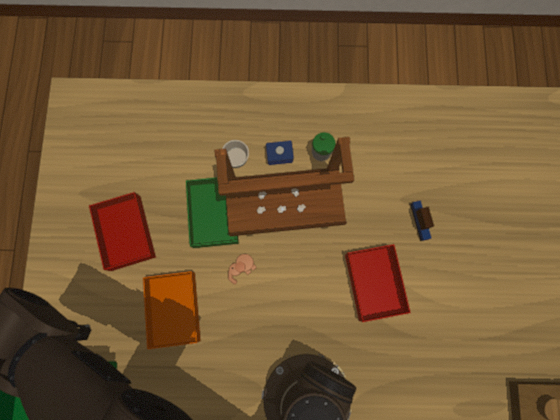

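```bash
python3 - <<'E'
import cv2
s=cv2.imread("pics/scene0.png");t=cv2.imread("pics/top0.png")
cv2.imwrite("pics/sc.png",cv2.resize(s[145:335,195:395],None,fx=3,fy=3,interpolation=cv2.INTER_CUBIC))
cv2.imwrite("pics/tc.png",cv2.resize(t[125:275,180:440],None,fx=3,fy=3,interpolation=cv2.INTER_CUBIC))
E
cat > h.py <<'E'
import numpy as np,cv2
K={"scene":np.array([[422.1,0,280.9],[0,422.1,208.8],[0,0,1]]),"top":np.array([[443.8,0,279.1],[0,443.8,203.9],[0,0,1]])}
W={"scene":np.array([[0.6658,0.5716,-0.4796,1.0311],[0.7461,-0.5126,0.4249,-0.3456],[-0.0029,-0.6407,-0.7678,0.9755],[0,0,0,1]]),
"top":np.array([[0.0187,-0.9784,0.2057,0.2803],[-0.9998,-0.0191,-0.0003,0.0892],[0.0042,-0.2057,-0.9786,1.3488],[0,0,0,1]])}
def ray(n,p):
    d=W[n][:3,:3]@np.linalg.inv(K[n])@np.array([p[0],p[1],1.]); return W[n][:3,3],d/np.linalg.norm(d)
def plane(n,p,z):
    o,d=ray(n,p); return o+d*(z-o[2])/d[2]
def tri(ps,pt):
    o1,d1=ray("scene",ps);o2,d2=ray("top",pt)
    a=np.linalg.lstsq(np.c_[d1,-d2],o2-o1,rcond=None)[0]
    A=o1+a[0]*d1;B=o2+a[1]*d2
    return (A+B)/2,np.linalg.norm(A-B)
def blobs(img,lo,hi,amin=8):
    m=cv2.inRange(cv2.cvtColor(img,cv2.COLOR_BGR2HSV),lo,hi)
    n,l,st,c=cv2.connectedComponentsWithStats(m); return [(c[i].round(1).tolist(),int(st[i,4]),cv2.minAreaRect(np.argwhere(l==i)[:,::-1].astype(np.float32))) for i in range(1,n) if st[i,4]>=amin]
E
python3 - <<'E'
from h import *
for n in("scene","top"):
    im=cv2.imread(f"pics/{n}0.png")
    for nm,lo,hi in(("blue",(100,120,40),(125,255,255)),("white",(0,0,190),(180,70,255)),("green",(50,120,30),(80,255,255))):
        print(n,nm,[(b[0],b[1],np.round(cv2.boxPoints(b[2])).tolist() if nm!="white" else '') for b in blobs(im,lo,hi) if nm!="white" or (150<b[0][1]<300 and 150<b[0][0]<400)])
E
```

```text
scene blue [([330.2, 292.5], 787, [[309.0, 296.0], [332.0, 270.0], [352.0, 287.0], [329.0, 314.0]]), ([118.4, 337.9], 19, [[115.0, 335.0], [117.0, 334.0], [122.0, 342.0], [121.0, 343.0]]), ([149.7, 357.4], 203, [[138.0, 355.0], [146.0, 346.0], [160.0, 358.0], [153.0, 367.0]])]
scene white [([292.9, 220.0], 45, ''), ([303.4, 228.6], 20, ''), ([277.5, 232.8], 51, ''), ([366.3, 255.8], 600, ''), ([262.6, 244.0], 20, ''), ([277.4, 252.7], 25, ''), ([331.2, 286.6], 61, '')]
scene green [([9.7, 14.0], 565, [[0.0, 29.0], [0.0, 0.0], [25.0, 0.0], [25.0, 29.0]]), ([207.6, 16.8], 1948, [[176.0, 0.0], [242.0, 0.0], [242.0, 41.0], [176.0, 41.0]]), ([89.8, 38.8], 2905, [[54.0, 23.0], [120.0, 1.0], [141.0, 64.0], [75.0, 86.0]]), ([296.4, 65.1], 4754, [[244.0, 45.0], [324.0, 11.0], [355.0, 82.0], [275.0, 117.0]]), ([22.6, 77.5], 3280, [[-25.0, 51.0], [35.0, 29.0], [60.0, 96.0], [0.0, 119.0]]), ([322.1, 42.1], 8, [[321.0, 41.0], [323.0, 41.0], [323.0, 43.0], [321.0, 43.0]]), ([326.1, 192.5], 1109, [[299.0, 190.0], [314.0, 167.0], [356.0, 194.0], [341.0, 217.0]]), ([360.8, 213.8], 490, [[348.0, 237.0
[... 178 characters left out ...]
, [311.0, 306.0], [311.0, 335.0], [282.0, 335.0]])]
top blue [([279.8, 151.0], 220, [[267.0, 143.0], [291.0, 141.0], [292.0, 158.0], [268.0, 160.0]]), ([416.9, 204.7], 47, [[413.0, 203.0], [419.0, 201.0], [421.0, 207.0], [415.0, 209.0]]), ([425.2, 234.1], 72, [[420.0, 230.0], [428.0, 229.0], [430.0, 237.0], [423.0, 239.0]])]
top white []
top green [([323.6, 142.8], 361, [[313.0, 133.0], [334.0, 133.0], [334.0, 153.0], [313.0, 153.0]]), ([207.3, 214.5], 2344, [[183.0, 181.0], [231.0, 176.0], [237.0, 242.0], [190.0, 247.0]]), ([113.2, 363.6], 24, [[109.0, 362.0], [111.0, 359.0], [117.0, 364.0], [115.0, 367.0]]), ([11.2, 407.6], 605, [[-0.0, 390.0], [28.0, 390.0], [28.0, 419.0], [0.0, 419.0]])]
```

View pics/sc.png

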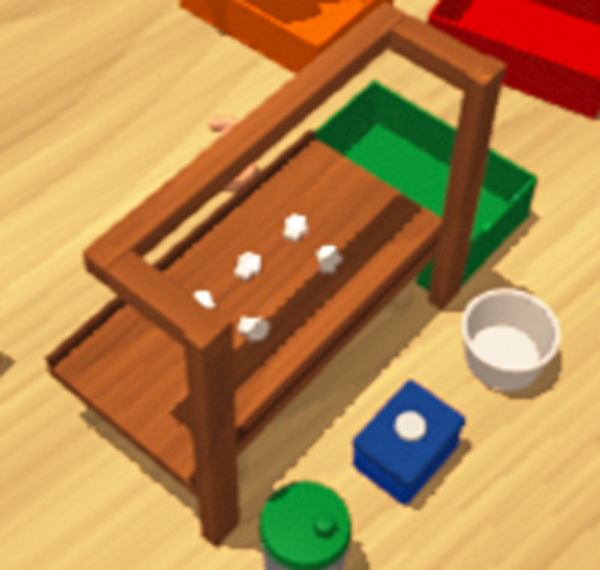

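View pics/tc.png

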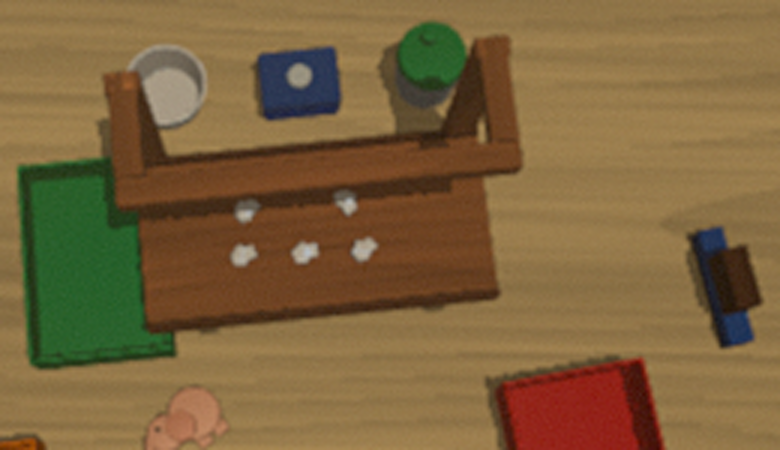

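Run:
```python
from h import *
S=lambda x,y:(x/3+195,y/3+145); T=lambda x,y:(x/3+180,y/3+125)
P={}
for k,s,t in(("lip-y",(50,362),(498,293)),("lip+y",(318,132),(148,325)),("rail-y",(87,255),(521,168)),
 ("sh_a",(293,227),(244,254)),("sh_b",(248,265),(305,252)),("sh_c",(204,298),(364,248)),("sh_d",(329,259),(246,210)),("sh_e",(253,328),(346,204))):
    p,e=tri(S(*s),T(*t)); P[k]=p; print(k,p.round(4),round(e,4))
yd=P["lip+y"]-P["lip-y"]; print("lip length",np.linalg.norm(yd[:2])); yd[2]=0; yd/=np.linalg.norm(yd); xd=np.array([yd[1],-yd[0],0])
C=(P["lip+y"]+P["lip-y"])/2+xd*.085; print("centre",C,"yaw",np.arctan2(xd[1],xd[0]))
for k,p in P.items(): print(k,((p-C)@xd).round(4),((p-C)@yd).round(4))
# scraper blue segments on plane z=.03
for z in(.03,):
  a=plane("top",(416.9,204.7),z);b=plane("top",(425.2,234.1),z); print("blue",a,b,"yaw",np.arctan2(*(a-b)[1::-1]))
s=cv2.imread("pics/scene0.png");t=cv2.imread("pics/top0.png")
A=cv2.resize(s[315:385,100:175],None,fx=6,fy=6,interpolation=cv2.INTER_CUBIC)
B=cv2.resize(t[190:250,390:445],None,fx=6,fy=6,interpolation=cv2.INTER_CUBIC)
o=np.zeros((420,790,3),np.uint8);o[:,:450]=A;o[:360,455:785]=B;cv2.imwrite("pics/scr.png",o)
```

```text
lip-y [ 0.4955 -0.1036  0.084 ] 0.0042
lip+y [0.4588 0.2329 0.0887] 0.0081
rail-y [ 0.5657 -0.0917  0.2893] 0.0054
sh_a [0.5279 0.1408 0.0876] 0.002
sh_b [0.5317 0.0827 0.0867] 0.0038
sh_c [0.5361 0.0273 0.0937] 0.0066
sh_d [0.5729 0.1409 0.0843] 0.004
sh_e [0.5814 0.0438 0.0825] 0.0047
lip length 0.33847164449425116
centre [0.5616508  0.07389348 0.08638213] yaw 0.10891050752520291
lip-y -0.085 -0.1692
lip+y -0.085 0.1692
rail-y -0.014 -0.165
sh_a -0.0263 0.0701
sh_b -0.0288 0.012
sh_c -0.0305 -0.0436
sh_d 0.0184 0.0654
sh_e 0.0163 -0.0321
blue [ 0.56322734 -0.33000917  0.03      ] [ 0.47358971 -0.35084072  0.03      ] yaw 0.22834408239611825
```

View pics/scr.png

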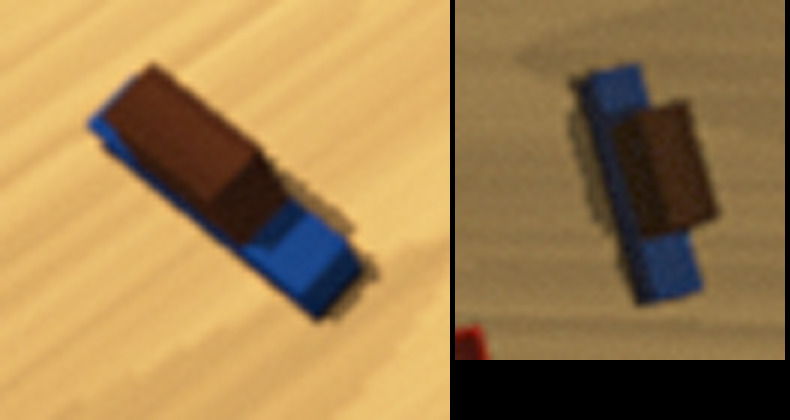

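Run:
```python
from h import *
S=lambda x,y:(x/6+100,y/6+315); T=lambda x,y:((x-455)/6+390,y/6+190)
Q=[]
for s,t in(((262,152),(650,108)),((210,200),(690,100)),((105,105),(718,215)),((152,65),(670,230))):
    p,e=tri(S(*s),T(*t)); Q.append(p); print(p.round(4),round(e,4),plane("scene",S(*s),.078).round(4),plane("top",T(*t),.078).round(4))
c=np.mean(Q,0);v=(Q[0]+Q[1]-Q[2]-Q[3])/2;print(c,np.linalg.norm(v[:2]),"yaw",np.arctan2(v[1],v[0]), "width",np.linalg.norm((Q[0]+Q[3]-Q[1]-Q[2])/2))
for nm,F,pts in(("scene",S,[(335,232),(362,262)]),):
  print("end top edge +x at .03",[plane(nm,F(*p),.03).round(4) for p in pts])
print("top +x end",[plane("top",T(*p),.03).round(4) for p in((590,75),(640,65))],"-x end",[plane("top",T(*p),.03).round(4) for p in((645,300),(703,292))])
```

```text
[ 0.5458 -0.3281  0.0739] 0.0082 [ 0.5501 -0.3246  0.078 ] [ 0.5434 -0.3307  0.078 ]
[ 0.5496 -0.3499  0.0731] 0.0046 [ 0.5535 -0.3478  0.078 ] [ 0.5477 -0.3504  0.078 ]
[ 0.4924 -0.3605  0.0748] 0.0035 [ 0.4953 -0.3589  0.078 ] [ 0.4912 -0.3611  0.078 ]
[ 0.4857 -0.3395  0.0676] 0.0031 [ 0.4927 -0.3382  0.078 ] [ 0.4834 -0.3375  0.078 ]
[ 0.51836087 -0.34450768  0.07234704] 0.0597025095519349 yaw 0.18490471012136953 width 0.022267762668901268
end top edge +x at .03 [array([ 0.5705, -0.3189,  0.03  ]), array([ 0.5873, -0.3173,  0.03  ])]
top +x end [array([ 0.5698, -0.3169,  0.03  ]), array([ 0.5755, -0.3425,  0.03  ])] -x end [array([ 0.4556, -0.3394,  0.03  ]), array([ 0.4602, -0.3685,  0.03  ])]
```

```bash
cat > rel.py <<'E'
import numpy as np
from scipy.spatial.transform import Rotation as R
from cell import bot
def pose(yaw,lean):
    y=np.array([-np.sin(yaw),np.cos(yaw),0]);xs=np.array([np.cos(yaw),np.sin(yaw),0])
    z=np.sin(lean)*xs-np.cos(lean)*np.array([0,0,1]);return R.from_matrix(np.c_[np.cross(y,z),y,z])
def go(p,yaw,lean):
    s=bot.state();r0=R.from_quat(s["orientation"]);r1=pose(yaw,lean);d=np.array(p)-s["ee_pos"]
    print("t",s["clock"],"pos",s["ee_pos"].round(4),"q",s["joint_positions"].round(2),"F",s["wrist_force"].round(1),"open",round(s["opening"],4),
    "\nturn",(r0.inv()*r1).as_rotvec().round(4),"shift(now axes)",r0.inv().apply(d).round(4),"shift(target axes)",r1.inv().apply(d).round(4))
E
python3 -m jog '[{"delta_pos":[0,0,-0.05],"angular":[0,0,-0.139],"fingers":-1},{"delta_pos":[0,0,-0.05],"angular":[0,0,-0.139],"fingers":-1},{"delta_pos":[0,0,-0.05],"angular":[0,0,-0.139],"fingers":-1},{"delta_pos":[0,0,-0.05],"angular":[0,0,-0.139],"fingers":-1}]'
python3 -m jog '[{"delta_pos":[-0.025,-0.055,0],"angular":[0,0,0],"fingers":-1},{"delta_pos":[-0.025,-0.055,0],"angular":[0,0,0],"fingers":-1},{"delta_pos":[-0.025,-0.055,0],"angular":[0,0,0],"fingers":-1},{"delta_pos":[-0.025,-0.055,0],"angular":[0,0,0],"fingers":-1},{"delta_pos":[-0.025,-0.055,0],"angular":[0,0,0],"fingers":-1},{"delta_pos":[-0.025,-0.055,0],"angular":[0,0,0],"fingers":-1},{"delta_pos":[-0.025,-0.055,0],"angular":[0,0,0],"fingers":-1},{"delta_pos":[-0.025,-0.055,0],"angular":[0,0,0],"fingers":-1}]'
python3 -c "
from rel import *
go([.46,-.33,.3],.205,0)"
```

```text
clock: 0.6
ee_pos: [0.2152, 0.5865, 0.4253]
orientation: [-0.104, 0.995, -0.0, -0.0]
wrist_force: [0.2, -0.1, -1.0]
opening: 0.0851
gripper_force: 0.0
clock: 1.6
ee_pos: [0.5012, 0.1946, 0.4238]
orientation: [-0.102, 0.995, 0.0, -0.0]
wrist_force: [1.1, 2.0, -0.3]
opening: 0.0855
gripper_force: 0.0
t 1.6 pos [0.5012 0.1946 0.4238] q [ 0.25  0.22  1.45  0.    1.47 -1.53] F [ 1.1  2.  -0.3] open 0.0855 
turn [ 0.0002 -0.0002 -0.0008] shift(now axes) [ 0.1467 -0.5054  0.1237] shift(target axes) [ 0.1472 -0.5053  0.1238]
```

```bash
python3 -m jog '[{"delta_pos":[0.017,-0.056,0],"angular":[0,0,0],"fingers":-1},{"delta_pos":[0.017,-0.056,0],"angular":[0,0,0],"fingers":-1},{"delta_pos":[0.017,-0.056,0],"angular":[0,0,0],"fingers":-1},{"delta_pos":[0.017,-0.056,0],"angular":[0,0,0],"fingers":-1},{"delta_pos":[0.017,-0.056,0],"angular":[0,0,0],"fingers":-1},{"delta_pos":[0.017,-0.056,0],"angular":[0,0,0],"fingers":-1},{"delta_pos":[0.017,-0.056,0],"angular":[0,0,0],"fingers":-1},{"delta_pos":[0.017,-0.056,0],"angular":[0,0,0],"fingers":-1},{"delta_pos":[0.017,-0.056,0],"angular":[0,0,0],"fingers":-1}]'
python3 -m jog '[{"delta_pos":[0,0,0.04],"angular":[0,-0.15,0],"fingers":-1},{"delta_pos":[0,0,0.04],"angular":[0,-0.15,0],"fingers":-1},{"delta_pos":[0,0,0.04],"angular":[0,-0.15,0],"fingers":-1},{"delta_pos":[0,0,0.02],"angular":[0,-0.15,0],"fingers":-1},{"delta_pos":[0,0,0],"angular":[0,-0.15,0],"fingers":-1},{"delta_pos":[0,0,0],"angular":[0,0,0],"fingers":-1}]'
python3 - <<'E'
from rel import *
from cell import optics
import cv2
go([.516,-.343,.056],.205,.75)
s=bot.state();d=optics.get_image("wrist");cv2.imwrite("pics/w1.png",d["image"][:,:,::-1]);print(d["mtx"].round(1).tolist(),d["tool_from_camera"].round(4).tolist())
np.savez("w1.npz",p=s["ee_pos"],q=s["orientation"],K=d["mtx"],T=d["tool_from_camera"])
E
```

```text
clock: 2.72
ee_pos: [0.4522, -0.33, 0.4236]
orientation: [-0.102, 0.995, 0.0, -0.0]
wrist_force: [0.7, -0.7, 0.1]
opening: 0.0857
gripper_force: 0.0
clock: 3.48
ee_pos: [0.5532, -0.2642, 0.348]
orientation: [-0.028, 0.956, 0.003, 0.292]
wrist_force: [0.2, 0.4, 0.0]
opening: 0.0854
gripper_force: 0.0
t 3.475 pos [ 0.5532 -0.2642  0.348 ] q [-0.72  0.21  1.77  0.57  0.79 -2.68] F [0.2 0.4 0. ] open 0.0854 
turn [-0.1007 -0.1585 -0.11  ] shift(now axes) [ 0.1979 -0.0735  0.2198] shift(target axes) [ 0.2374 -0.0696  0.1779]
[[314.3, 0.0, 277.8], [0.0, 314.3, 206.4], [0.0, 0.0, 1.0]] [[-0.0004, -0.9659, -0.2588, 0.0657], [1.0, 0.0, -0.0014, -0.0001], [0.0014, -0.2588, 0.9659, -0.1502], [0.0, 0.0, 0.0, 1.0]]
```

View pics/w1.png

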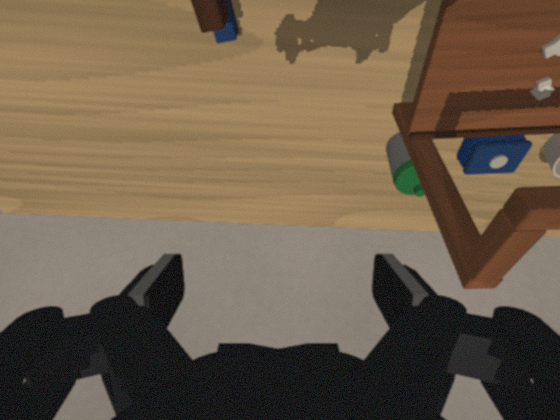

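```bash
cat >> rel.py <<'E'
pose0=pose
def pose(yaw,lean): return pose0(yaw,lean)*R.from_rotvec([0,0,np.pi])
E
python3 -m jog '[{"delta_pos":[0,0,0],"angular":[0,0,0.184],"fingers":-1},{"delta_pos":[0,0,0],"angular":[0,0,0.184],"fingers":-1},{"delta_pos":[0,0,0],"angular":[0,0,0.184],"fingers":-1},{"delta_pos":[0,0,0],"angular":[0,0,0.184],"fingers":-1},{"delta_pos":[0,0,0],"angular":[0,0,0.184],"fingers":-1},{"delta_pos":[0,0,0],"angular":[0,0,0.184],"fingers":-1},{"delta_pos":[0,0,0],"angular":[0,0,0.184],"fingers":-1},{"delta_pos":[0,0,0],"angular":[0,0,0.184],"fingers":-1}]'
python3 -m jog '[{"delta_pos":[0,0,0],"angular":[0,0,0.184],"fingers":-1},{"delta_pos":[0,0,0],"angular":[0,0,0.184],"fingers":-1},{"delta_pos":[0,0,0],"angular":[0,0,0.184],"fingers":-1},{"delta_pos":[0,0,0],"angular":[0,0,0.184],"fingers":-1},{"delta_pos":[0,0,0],"angular":[0,0,0.184],"fingers":-1},{"delta_pos":[0,0,0],"angular":[0,0,0.184],"fingers":-1},{"delta_pos":[0,0,0],"angular":[0,0,0.184],"fingers":-1},{"delta_pos":[0,0,0],"angular":[0,0,0.184],"fingers":-1},{"delta_pos":[0,0,0],"angular":[0,0,0],"fingers":-1}]'
python3 -c "
from rel import *
go([.41,-.365,.21],.205,.75)"
```

```text
clock: 4.53
ee_pos: [0.5525, -0.2659, 0.3468]
orientation: [0.624, 0.726, 0.198, 0.212]
wrist_force: [-0.3, 0.4, -0.6]
opening: 0.0854
gripper_force: 0.0
clock: 5.65
ee_pos: [0.5527, -0.2658, 0.347]
orientation: [0.949, 0.123, 0.29, 0.026]
wrist_force: [-0.4, 0.7, 0.6]
opening: 0.0854
gripper_force: 0.0
t 5.65 pos [ 0.5527 -0.2658  0.347 ] q [-0.72  0.22  1.77  0.57  0.79  0.26] F [-0.4  0.7  0.6] open 0.0854 
turn [0.0845 0.1699 0.0868] shift(now axes) [-0.2134  0.0486  0.0323] shift(target axes) [-0.2104  0.0681 -0.0087]
```

```bash
python3 -m jog '[{"delta_pos":[0,0,0],"angular":[0.042,0.085,0.043],"fingers":-1},{"delta_pos":[0,0,0],"angular":[0.042,0.085,0.043],"fingers":-1},{"delta_pos":[-0.0526,0.017,-0.002],"angular":[0,0,0],"fingers":-1},{"delta_pos":[-0.0526,0.017,-0.002],"angular":[0,0,0],"fingers":-1},{"delta_pos":[-0.0526,0.017,-0.002],"angular":[0,0,0],"fingers":-1},{"delta_pos":[-0.0526,0.017,-0.002],"angular":[0,0,0],"fingers":-1},{"delta_pos":[0,0,0],"angular":[0,0,0],"fingers":-1}]'
python3 - <<'E'
from rel import *
from cell import optics
import cv2
go([.516,-.343,.056],.205,.75)
s=bot.state();d=optics.get_image("wrist");im=d["image"][:,:,::-1].copy();cv2.imwrite("pics/w2.png",im)
np.savez("w2.npz",p=s["ee_pos"],q=s["orientation"],K=d["mtx"],T=d["tool_from_camera"])
E
```

```text
clock: 6.52
ee_pos: [0.4089, -0.3656, 0.2074]
orientation: [0.926, 0.095, 0.365, -0.038]
wrist_force: [0.0, -0.1, 0.4]
opening: 0.0851
gripper_force: 0.0
t 6.525 pos [ 0.4089 -0.3656  0.2074] q [-1.19  0.39  2.04  1.05  0.89 -0.59] F [ 0.  -0.1  0.4] open 0.0851 
turn [ 0.0001 -0.0006 -0.0007] shift(now axes) [-0.0232 -0.0003  0.1854] shift(target axes) [-0.0231 -0.0003  0.1854]
```

View pics/w2.png

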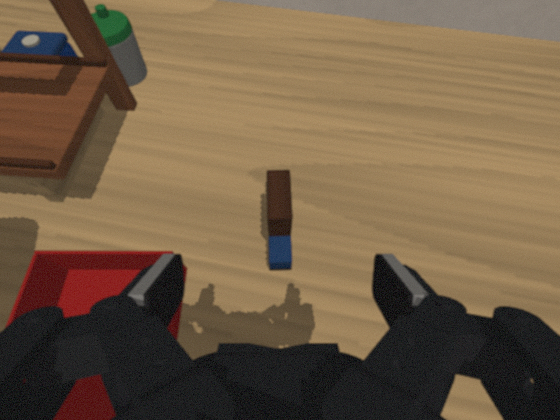

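```bash
python3 -m jog '[{"delta_pos":[-0.006,0,0.046],"angular":[0,0,0],"fingers":-1},{"delta_pos":[-0.006,0,0.046],"angular":[0,0,0],"fingers":-1},{"delta_pos":[-0.006,0,0.046],"angular":[0,0,0],"fingers":-1},{"delta_pos":[-0.003,0,0.023],"angular":[0,0,0],"fingers":-1},{"delta_pos":[-0.002,0,0.024],"angular":[0,0,0],"fingers":-1},{"delta_pos":[0,0,0],"angular":[0,0,0],"fingers":-1}]'
python3 - <<'E'
from rel import *
go([.516,-.343,.056],.205,.75)
w=np.load("w2.npz");r=R.from_quat(w["q"]).as_matrix();Ti=w["T"]
o=r@Ti[:3,3]+w["p"]
for px,z in(((280,270),0.),((280,237),.03),((279,171),.078),((279,222),.078)):
    d=r@Ti[:3,:3]@np.linalg.inv(w["K"])@np.array([*px,1]);print(px,(o+d*(z-o[2])/d[2]).round(4))
E
```

```text
clock: 7.32
ee_pos: [0.5196, -0.3407, 0.0587]
orientation: [0.925, 0.097, 0.365, -0.038]
wrist_force: [-0.1, -0.7, 0.7]
opening: 0.0857
gripper_force: 0.0
t 7.325 pos [ 0.5196 -0.3407  0.0587] q [-0.96  0.7   2.02  1.49  0.68 -0.94] F [-0.1 -0.7  0.7] open 0.0857 
turn [-0.0015 -0.0021  0.0035] shift(now axes) [-0.0047  0.0015 -0.0008] shift(target axes) [-0.0047  0.0015 -0.0008]
(280, 270) [ 0.4607 -0.3578  0.    ]
(280, 237) [ 0.4896 -0.3518  0.03  ]
(279, 171) [ 0.5456 -0.339   0.078 ]
(279, 222) [ 0.4857 -0.3512  0.078 ]
```

```bash
python3 -m jog '[{"delta_pos":[-0.004,0.003,0],"angular":[0,0,0],"fingers":-1},{"delta_pos":[0,0,0],"angular":[0,0,0],"fingers":1},{"delta_pos":[0,0,0],"angular":[0,0,0],"fingers":1},{"delta_pos":[0,0,0],"angular":[0,0,0],"fingers":1},{"delta_pos":[0,0,0],"angular":[0,0,0],"fingers":1},{"delta_pos":[0,0,0],"angular":[0,0,0],"fingers":1},{"delta_pos":[0,0,0],"angular":[0,0,0],"fingers":1},{"delta_pos":[0,0,0],"angular":[0,0,0],"fingers":1}]'
python3 -c "
from rel import *
go([.516,-.343,.056],.205,.75)"
```

```text
clock: 8.32
ee_pos: [0.5161, -0.3457, 0.0567]
orientation: [0.925, 0.095, 0.366, -0.037]
wrist_force: [-4.0, -0.9, 5.7]
opening: 0.0251
gripper_force: 59.0
t 8.325 pos [ 0.5161 -0.3457  0.0567] q [-0.97  0.71  2.02  1.49  0.68 -0.95] F [-4.  -0.9  5.7] open 0.0251 
turn [ 0.0015 -0.0025  0.    ] shift(now axes) [-0.0001 -0.0027  0.0008] shift(target axes) [-0.0001 -0.0027  0.0008]
```

```bash
python3 -c "
from rel import *
go([.5161,-.3457,.162],.109,.75)"
python3 -c "
from rel import *
r=pose(.109,.75)
print(r.inv().apply([.5764-.5161,-.0603+.3457,0]), r.inv().apply([0,0,.105]))"
```

```text
t 8.325 pos [ 0.5161 -0.3457  0.0567] q [-0.97  0.71  2.02  1.49  0.68 -0.95] F [-4.  -0.9  5.7] open 0.0251 
turn [-0.064  -0.0026  0.0702] shift(now axes) [ 0.072   0.0001 -0.0769] shift(target axes) [ 0.0718  0.     -0.0771]
[ 0.06657577 -0.27714657  0.06202175] [ 7.15720698e-02  8.74300632e-18 -7.68273312e-02]
```

```bash
python3 -m jog '[{"delta_pos":[0.024,0,-0.0257],"angular":[0,0,0],"fingers":1},{"delta_pos":[0.024,0,-0.0257],"angular":[-0.032,-0.001,0.035],"fingers":1},{"delta_pos":[0.024,0,-0.0257],"angular":[-0.032,-0.001,0.035],"fingers":1},{"delta_pos":[0.0133,-0.0554,0.0124],"angular":[0,0,0],"fingers":1},{"delta_pos":[0.0133,-0.0554,0.0124],"angular":[0,0,0],"fingers":1},{"delta_pos":[0,0,0],"angular":[0,0,0],"fingers":1},{"delta_pos":[0,0,0],"angular":[0,0,0],"fingers":1}]'
python3 - <<'E'
from rel import *
from cell import optics
import cv2
go([.5764,-.0603,.162],.109,.75)
a=optics.get_image("scene")["image"][:,:,::-1];b=optics.get_image("top")["image"][:,:,::-1]
o=np.zeros((480,790,3),np.uint8);o[:480,:400]=cv2.resize(a[170:410,150:350],None,fx=2,fy=2);o[:300,405:785]=cv2.resize(b[120:270,210:400],None,fx=2,fy=2);cv2.imwrite("pics/c1.png",o)
E
```

```text
clock: 9.2
ee_pos: [0.5404, -0.2314, 0.1618]
orientation: [0.929, 0.051, 0.366, -0.02]
wrist_force: [0.6, -0.6, -0.6]
opening: 0.0247
gripper_force: 59.6
t 9.2 pos [ 0.5404 -0.2314  0.1618] q [-0.76  0.45  2.13  1.55  0.55 -0.68] F [ 0.6 -0.6 -0.6] open 0.0247 
turn [-0.0006 -0.      0.0008] shift(now axes) [ 0.0401 -0.1662  0.0371] shift(target axes) [ 0.04   -0.1662  0.037 ]
```

View pics/c1.png

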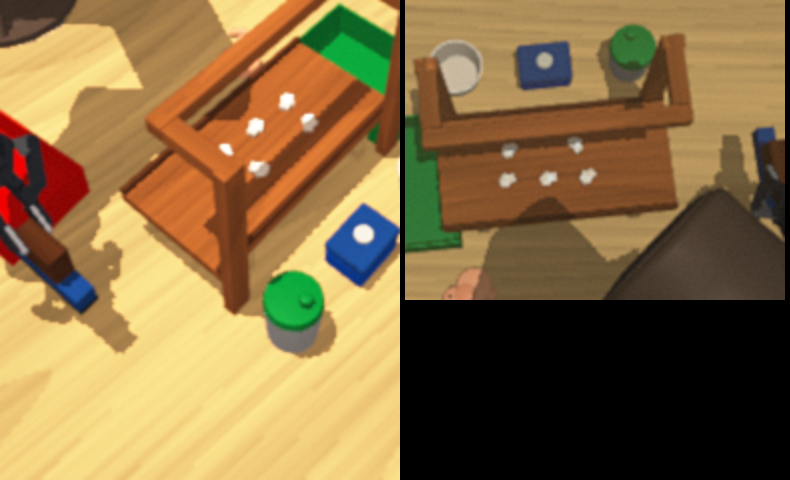

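```bash
python3 -m jog '[{"delta_pos":[0.01,-0.0416,0.0093],"angular":[0,0,0],"fingers":1},{"delta_pos":[0.01,-0.0416,0.0093],"angular":[0,0,0],"fingers":1},{"delta_pos":[0.01,-0.0416,0.0093],"angular":[0,0,0],"fingers":1},{"delta_pos":[0.01,-0.0416,0.0093],"angular":[0,0,0],"fingers":1},{"delta_pos":[0,0,0],"angular":[0,0,0],"fingers":1},{"delta_pos":[-0.0055,0,0.0059],"angular":[0,0,0],"fingers":1},{"delta_pos":[-0.0055,0,0.0059],"angular":[0,0,0],"fingers":1},{"delta_pos":[0,0,0],"angular":[0,0,0],"fingers":1},{"delta_pos":[0,0,0],"angular":[0,0,0],"fingers":1}]'
python3 -m jog '[{"delta_pos":[-0.0007,0,0.0007],"angular":[0,0,0],"fingers":1},{"delta_pos":[0,0,0],"angular":[0,0,0],"fingers":1}]'
python3 -m jog '[{"delta_pos":[-0.0007,0,0.0007],"angular":[0,0,0],"fingers":1},{"delta_pos":[0,0,0],"angular":[0,0,0],"fingers":1}]'
python3 -m jog '[{"delta_pos":[-0.0007,0,0.0007],"angular":[0,0,0],"fingers":1},{"delta_pos":[0,0,0],"angular":[0,0,0],"fingers":1}]'
python3 -c "
from rel import *
go([.5764,-.0603,.142],.109,.75)"
```

```text
clock: 10.42
ee_pos: [0.5764, -0.061, 0.1458]
orientation: [0.929, 0.05, 0.366, -0.02]
wrist_force: [-0.2, -0.8, -2.2]
opening: 0.0247
gripper_force: 59.8
clock: 10.68
ee_pos: [0.5763, -0.0601, 0.1449]
orientation: [0.929, 0.051, 0.366, -0.02]
wrist_force: [0.1, 0.5, -1.0]
opening: 0.0247
gripper_force: 59.8
clock: 10.92
ee_pos: [0.5762, -0.0599, 0.1437]
orientation: [0.929, 0.051, 0.366, -0.02]
wrist_force: [-0.5, -0.1, -1.2]
opening: 0.0244
gripper_force: 59.8
clock: 11.18
ee_pos: [0.5762, -0.0599, 0.1426]
orientation: [0.929, 0.051, 0.366, -0.02]
wrist_force: [-0.5, 0.1, -0.7]
opening: 0.0249
gripper_force: 59.8
t 11.175 pos [ 0.5762 -0.0599  0.1426] q [-0.36  0.46  2.23  2.2   0.39 -1.02] F [-0.5  0.1 -0.7] open 0.0249 
turn [-0.0006  0.0001  0.0001] shift(now axes) [-0.0003  0.0004  0.0006] shift(target axes) [-0.0003  0.0004  0.0006]
```

```bash
for i in 1 2 ; do python3 -m jog '[{"delta_pos":[-0.0005,0,0.0005],"angular":[0,0,0],"fingers":1},{"delta_pos":[0,0,0],"angular":[0,0,0],"fingers":1}]' | sed -n 2,4p; done
```

```text
ee_pos: [0.5761, -0.06, 0.142]
orientation: [0.929, 0.051, 0.366, -0.02]
wrist_force: [0.5, 0.2, -1.4]
ee_pos: [0.5763, -0.06, 0.1417]
orientation: [0.929, 0.051, 0.366, -0.02]
wrist_force: [-2.3, 0.3, 3.0]
```

```bash
python3 -m jog '[{"delta_pos":[0.0002,-0.016,-0.0002],"angular":[0,0,0],"fingers":1},{"delta_pos":[0,-0.016,0],"angular":[0,0,0],"fingers":1},{"delta_pos":[0,-0.016,0],"angular":[0,0,0],"fingers":1},{"delta_pos":[0,-0.016,0],"angular":[0,0,0],"fingers":1},{"delta_pos":[0,-0.016,0],"angular":[0,0,0],"fingers":1},{"delta_pos":[0,-0.016,0],"angular":[0,0,0],"fingers":1},{"delta_pos":[0,-0.016,0],"angular":[0,0,0],"fingers":1},{"delta_pos":[0,-0.016,0],"angular":[0,0,0],"fingers":1},{"delta_pos":[0,-0.016,0],"angular":[0,0,0],"fingers":1},{"delta_pos":[0,-0.016,0],"angular":[0,0,0],"fingers":1}]'
python3 - <<'E'
from rel import *
from cell import optics
import cv2
go([.5617-.1088*.17,.0739+.994*.17,.1417],.109,.75)
a=optics.get_image("scene")["image"][:,:,::-1];b=optics.get_image("top")["image"][:,:,::-1]
o=np.zeros((480,790,3),np.uint8);o[:480,:400]=cv2.resize(a[130:290,230:363],(400,480));o[:300,405:785]=cv2.resize(b[120:270,180:370],None,fx=2,fy=2);cv2.imwrite("pics/c2.png",o)
E
```

```text
clock: 12.92
ee_pos: [0.5587, 0.0995, 0.1417]
orientation: [0.929, 0.051, 0.366, -0.02]
wrist_force: [-0.4, -0.4, -0.3]
opening: 0.0251
gripper_force: 59.8
t 12.925 pos [0.5587 0.0995 0.1417] q [ 0.04  0.45  2.27  2.99  0.33 -1.48] F [-0.4 -0.4 -0.3] open 0.0251 
turn [-0.0004 -0.0001 -0.0001] shift(now axes) [ 1.000e-04 -1.442e-01  2.000e-04] shift(target axes) [ 1.000e-04 -1.442e-01  1.000e-04]
```

View pics/c2.png

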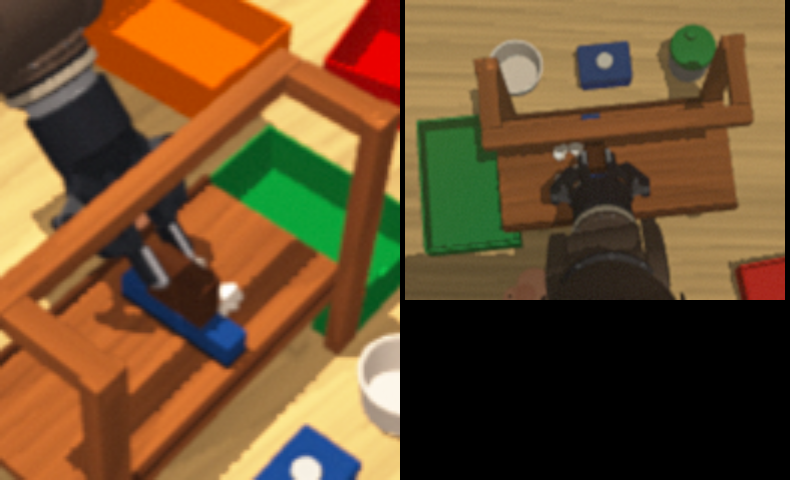

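```bash
python3 -m jog '[{"delta_pos":[0,-0.015,0],"angular":[0,0,0],"fingers":1},{"delta_pos":[0,-0.015,0],"angular":[0,0,0],"fingers":1},{"delta_pos":[0,-0.015,0],"angular":[0,0,0],"fingers":1},{"delta_pos":[0,-0.015,0],"angular":[0,0,0],"fingers":1},{"delta_pos":[0,-0.015,0],"angular":[0,0,0],"fingers":1},{"delta_pos":[0,-0.015,0],"angular":[0,0,0],"fingers":1}]'
python3 -m jog '[{"delta_pos":[0,-0.012,0],"angular":[0,0,0],"fingers":1},{"delta_pos":[0,-0.01,0],"angular":[0,0,0],"fingers":1},{"delta_pos":[0,-0.01,0],"angular":[0,0,0],"fingers":1},{"delta_pos":[0,-0.01,0],"angular":[0,0,0],"fingers":1},{"delta_pos":[0,-0.01,0],"angular":[0,0,0],"fingers":1},{"delta_pos":[0,-0.004,0],"angular":[0,0,0],"fingers":1},{"delta_pos":[0,0,0],"angular":[0,0,0],"fingers":1},{"delta_pos":[0,0,0],"angular":[0,0,0],"fingers":1}]'
python3 - <<'E'
from rel import *
from cell import optics
import cv2
go([.5617-.1088*.11,.0739+.994*.11,.1417],.109,.75)
a=optics.get_image("scene")["image"][:,:,::-1];b=optics.get_image("top")["image"][:,:,::-1]
o=np.zeros((480,790,3),np.uint8);o[:480,:400]=cv2.resize(a[130:290,250:383],(400,480));o[:300,405:785]=cv2.resize(b[120:270,180:370],None,fx=2,fy=2);cv2.imwrite("pics/c3.png",o)
E
```

```text
clock: 13.78
ee_pos: [0.5491, 0.1884, 0.1417]
orientation: [0.929, 0.051, 0.366, -0.02]
wrist_force: [0.0, -0.8, -0.3]
opening: 0.0249
gripper_force: 59.8
clock: 14.78
ee_pos: [0.5428, 0.2438, 0.1417]
orientation: [0.929, 0.051, 0.366, -0.02]
wrist_force: [0.8, 0.8, -0.4]
opening: 0.0242
gripper_force: 59.8
t 14.775 pos [0.5428 0.2438 0.1417] q [ 0.4   0.48  2.18  3.82  0.31 -2.01] F [ 0.8  0.8 -0.4] open 0.0242 
turn [-0.0003 -0.0001 -0.0001] shift(now axes) [0.0002 0.061  0.0002] shift(target axes) [0.0002 0.061  0.0002]
```

View pics/c3.png

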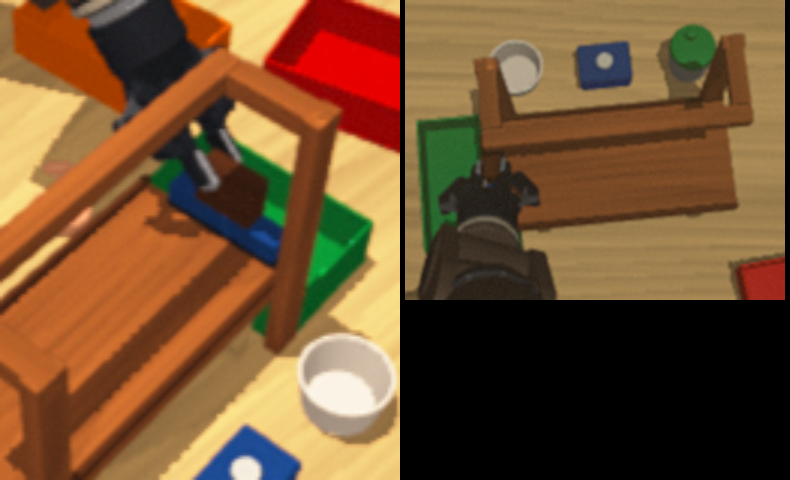

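```bash
python3 -m jog '[{"delta_pos":[0,0.014,0],"angular":[0,0,0],"fingers":1},{"delta_pos":[0,0.02,0],"angular":[0,0,0],"fingers":1},{"delta_pos":[0,0.02,0],"angular":[0,0,0],"fingers":1},{"delta_pos":[0,0.02,0],"angular":[0,0,0],"fingers":1},{"delta_pos":[0,0.02,0],"angular":[0,0,0],"fingers":1},{"delta_pos":[0,0.02,0],"angular":[0,0,0],"fingers":1},{"delta_pos":[0,0.02,0],"angular":[0,0,0],"fingers":1},{"delta_pos":[0,0,0],"angular":[0,0,0],"fingers":1}]'
cat > look.py <<'E'
from h import *
from rel import *
from cell import optics
C=np.array([.5617,.0739,0]);xd=np.array([np.cos(.109),np.sin(.109),0]);yd=np.array([-np.sin(.109),np.cos(.109),0])
go([.5617,.0739,.1417],.109,.75)
for n in("scene","top"):
    im=optics.get_image(n)["image"][:,:,::-1].copy()
    for v in(120 if n=="top" else 150,):
        for c,a,_ in blobs(im,(0,0,v),(180,60,255),6):
            for z,k in((.01,"bin"),(.09,"board")):
                p=plane(n,c,z)-C;x,y=p@xd,p@yd
                if abs(x)<.1 and -.2<y<.3: print(n,k,c,a,"shelf xy",round(x,3),round(y,3))
    for nm,lo,hi in(("blue",(100,120,40),(125,255,255)),):
        print(n,nm,[(b[0],b[1]) for b in blobs(im,lo,hi,10)])
    if n=="top":
        for nm,lo,hi in (("sippy",(50,120,30),(80,255,255)),): print([(b[0],b[1]) for b in blobs(im,lo,hi,30)])
E
python3 look.py
```

```text
clock: 15.88
ee_pos: [0.5575, 0.1097, 0.1417]
orientation: [0.929, 0.05, 0.366, -0.02]
wrist_force: [0.5, -0.2, -0.1]
opening: 0.025
gripper_force: 59.9
t 15.875 pos [0.5575 0.1097 0.1417] q [ 0.06  0.45  2.27  3.05  0.32 -1.51] F [ 0.5 -0.2 -0.1] open 0.025 
turn [ 0.001  -0.     -0.0015] shift(now axes) [0.0002 0.0361 0.0002] shift(target axes) [0.0002 0.0361 0.0002]
scene bin [284.0, 215.5] 14 shelf xy -0.096 0.116
scene board [284.0, 215.5] 14 shelf xy -0.054 0.067
scene blue [([295.4, 234.7], 345), ([330.2, 292.6], 784)]
top bin [221.6, 208.4] 106 shelf xy 0.003 0.192
top board [221.6, 208.4] 106 shelf xy -0.013 0.183
top bin [222.8, 222.0] 48 shelf xy -0.039 0.191
top board [222.8, 222.0] 48 shelf xy -0.054 0.183
top blue [([280.6, 151.1], 213)]
[([323.5, 142.7], 357), ([205.8, 215.6], 2211), ([57.4, 390.6], 6534)]
```

```bash
python3 -m jog '[{"delta_pos":[-0.0002,0,0.0002],"angular":[0,0,0],"fingers":1},{"delta_pos":[0,0,0],"angular":[0,0,0],"fingers":-1},{"delta_pos":[0,0,0],"angular":[0,0,0],"fingers":-1},{"delta_pos":[0,0,0],"angular":[0,0,0],"fingers":-1},{"delta_pos":[0,0,0],"angular":[0,0,0],"fingers":-1},{"delta_pos":[0,0,0],"angular":[0,0,0],"fingers":-1},{"delta_pos":[0,0,0],"angular":[0,0,0],"fingers":-1}]'
python3 -m jog '[{"delta_pos":[0,0,-0.02],"angular":[0,0,0],"fingers":-1},{"delta_pos":[0,0,-0.04],"angular":[0,0,0],"fingers":-1},{"delta_pos":[0,0,-0.04],"angular":[0,0,0],"fingers":-1},{"delta_pos":[0,0,-0.04],"angular":[0,0,0],"fingers":-1},{"delta_pos":[0.02,0.05,-0.02],"angular":[0,0,0],"fingers":-1},{"delta_pos":[0.02,0.05,-0.02],"angular":[0,0,0],"fingers":-1},{"delta_pos":[0.02,0.05,-0.02],"angular":[0,0,0],"fingers":-1},{"delta_pos":[0,0,0],"angular":[0,0,0],"fingers":-1}]'
python3 look.py
python3 - <<'E'
from h import *
im=cv2.imread("pics/top0.png");print([(c,a) for c,a,_ in blobs(im,(0,0,120),(180,60,255),6) if 220<c[0]<350 and 120<c[1]<230])
from cell import optics
im=optics.get_image("top")["image"][:,:,::-1].copy()
print([(c,a) for c,a,_ in blobs(im,(0,0,120),(180,60,255),6) if 150<c[0]<350 and 120<c[1]<250])
# ascii of the shard blob, and grip (dark) in top
crop=cv2.cvtColor(im,cv2.COLOR_BGR2HSV)[196:230,208:234]
for r in crop: print(''.join('#' if p[1]<60 and p[2]>150 else '+' if p[1]<60 and p[2]>110 else '.' for p in r))
E
```

```text
clock: 16.85
ee_pos: [0.5573, 0.111, 0.1414]
orientation: [0.929, 0.051, 0.366, -0.02]
wrist_force: [0.8, 0.3, 0.1]
opening: 0.0854
gripper_force: 0.0
clock: 17.85
ee_pos: [0.4878, 0.0647, 0.2724]
orientation: [0.918, 0.053, 0.393, -0.031]
wrist_force: [0.4, 0.1, 1.4]
opening: 0.0853
gripper_force: 0.0
t 17.85 pos [0.4878 0.0647 0.2724] q [-0.09  0.07  2.31  1.81  0.17 -0.38] F [0.4 0.1 1.4] open 0.0853 
turn [-0.0195 -0.0601 -0.0014] shift(now axes) [-0.0433  0.0018  0.1441] shift(target axes) [-0.0346 -0.0011  0.1464]
scene blue [([295.0, 233.3], 362), ([330.2, 292.5], 786)]
top bin [221.6, 208.3] 105 shelf xy 0.004 0.192
top board [221.6, 208.3] 105 shelf xy -0.013 0.183
top bin [222.8, 222.0] 48 shelf xy -0.039 0.191
top board [222.8, 222.0] 48 shelf xy -0.054 0.183
top blue [([280.7, 151.1], 201), ([272.5, 149.3], 10), ([272.5, 212.2], 69)]
[([323.6, 142.7], 356), ([206.0, 215.0], 2133), ([57.1, 390.6], 6507)]
[([236.8, 154.4], 333), ([279.4, 149.8], 43), ([295.4, 192.8], 22), ([261.1, 196.2], 18), ([300.5, 207.9], 39), ([260.6, 209.4], 37), ([281.5, 208.6], 41)]
[([236.1, 152.9
[... 293 characters left out ...]
.........+###+...........
...........+++##+.........
............+####+........
...........+#####+........
...........######.........
..........+#####+.........
..........+#####+.........
...........+#####.........
...........+#####+........
...........+######........
............######+.......
............+#####+.......
.............+++##+.......
..........................
..............+++.........
............+####.........
...........+#####++.......
............######+.......
.............######.......
............+#####+.......
.............#####........
.............####+........
.............+++..........
..........................
..........................
..........................
```

```bash
python3 -c "
from rel import *
go([.41,.25,.27],.109,.75)"
```

```text
t 18.0 pos [0.4872 0.0658 0.2714] q [-0.09  0.08  2.31  1.82  0.17 -0.39] F [-0.3 -0.   0.7] open 0.0852 
turn [-0.0208 -0.0582 -0.002 ] shift(now axes) [-0.0407 -0.1922 -0.0361] shift(target axes) [-0.0424 -0.1915 -0.0376]
```

```bash
python3 -m jog '[{"delta_pos":[-0.01,0,-0.02],"angular":[-0.01,-0.03,0],"fingers":-1},{"delta_pos":[-0.01,-0.03,-0.018],"angular":[-0.01,-0.028,0],"fingers":-1},{"delta_pos":[-0.01,-0.032,0],"angular":[0,0,0],"fingers":-1},{"delta_pos":[-0.01,-0.032,0],"angular":[0,0,0],"fingers":-1},{"delta_pos":[0,-0.032,0],"angular":[0,0,0],"fingers":-1},{"delta_pos":[0,-0.032,0],"angular":[0,0,0],"fingers":-1},{"delta_pos":[0,-0.032,0],"angular":[0,0,0],"fingers":-1},{"delta_pos":[0,0,0],"angular":[0,0,0],"fingers":-1},{"delta_pos":[0,0,0],"angular":[0,0,0],"fingers":-1}]'
cat > wl.py <<'E'
from rel import *
from h import *
from cell import optics
C=np.array([.5617,.0739,0]);xd=np.array([np.cos(.109),np.sin(.109),0]);yd=np.array([-np.sin(.109),np.cos(.109),0])
s=bot.state();d=optics.get_image("wrist");im=d["image"][:,:,::-1].copy();cv2.imwrite("pics/w3.png",im)
r=R.from_quat(s["orientation"]).as_matrix();T=d["tool_from_camera"];o=r@T[:3,3]+s["ee_pos"];print(s["ee_pos"].round(3))
def pl(px,z):
    v=r@T[:3,:3]@np.linalg.inv(d["mtx"])@np.array([*px,1]);p=o+v*(z-o[2])/v[2]-C;return (p@xd).round(3),(p@yd).round(3)
def px(x,y,z):
    c=T[:3,:3].T@(r.T@(C+xd*x+yd*y+[0,0,z]-s["ee_pos"])-T[:3,3]);return ((d["mtx"]@c)[:2]/c[2]).round().astype(int)
for c,a,_ in blobs(im,(0,0,130),(180,60,255),15): print(c,a,"bin",pl(c,.012),"board",pl(c,.09))
q=px(0,.19,.012);print("expected shards at",q)
x0,y0=max(q[0]-55,0),max(q[1]-40,0)
for row in cv2.cvtColor(im,cv2.COLOR_BGR2HSV)[y0:y0+80,x0:x0+110]: print(''.join('#' if p[1]<60 and p[2]>180 else '+' if p[1]<70 and p[2]>110 else '.' for p in row))
E
python3 wl.py
```

```text
clock: 19.12
ee_pos: [0.4484, 0.1376, 0.2654]
orientation: [0.921, 0.06, 0.383, -0.048]
wrist_force: [-0.2, 0.7, 0.6]
opening: 0.0851
gripper_force: 0.0
[0.448 0.138 0.265]
[76.2, 24.5] 7726 bin (np.float64(0.56), np.float64(0.588)) board (np.float64(0.42), np.float64(0.488))
[377.0, 28.0] 19746 bin (np.float64(0.523), np.float64(-0.108)) board (np.float64(0.391), np.float64(-0.074))
[256.1, 144.2] 1757 bin (np.float64(0.191), np.float64(0.134)) board (np.float64(0.122), np.float64(0.121))
[324.5, 129.0] 18 bin (np.float64(0.226), np.float64(0.017)) board (np.float64(0.15), np.float64(0.027))
[340.9, 140.5] 199 bin (np.float64(0.199), np.float64(-0.009)) board (np.float64(0.129), np.float64(0.005))
[202.7, 244.6] 271 bin (np.float64(0.006), np.float64(0.196)) board (np.float64(-0.027), np.float64(0.171))
[149.6, 276.9] 517 bin (np.float64(-0.043), np.float64(0.261)) board (np.float64(-0.066), np.float64(0.223))
[405.5, 276.3] 496 bin (np.float64(-0.033), np.float64(-0.078)) board (np.float64(-0.059), np.float64(-0.05))
[198.6, 274.4] 140 bin (np.float64(-0.037), np.float64(0.195)) bo
[... 8251 characters left out ...]
..................................
++..........................................+#####+...........................................................
.............................................#####............................................................
.............................................+++++............................................................
................................................++............................................................
..............................................................................................................
..............................................................................................................
```

```bash
python3 -m jog '[{"delta_pos":[0,-0.04,-0.012],"angular":[0,0,0],"fingers":-1},{"delta_pos":[0,-0.04,-0.012],"angular":[0,0,0],"fingers":-1},{"delta_pos":[0,-0.04,-0.012],"angular":[0,0,0],"fingers":-1},{"delta_pos":[0,-0.04,-0.012],"angular":[0,0,0],"fingers":-1},{"delta_pos":[0,0,0],"angular":[0,0,0],"fingers":-1},{"delta_pos":[0,0,0],"angular":[0,0,0],"fingers":-1}]'
python3 wl.py
```

```text
clock: 19.92
ee_pos: [0.4459, 0.1725, 0.2804]
orientation: [0.91, 0.064, 0.405, -0.052]
wrist_force: [1.7, 0.1, -1.0]
opening: 0.0851
gripper_force: 0.0
[0.446 0.172 0.28 ]
[292.9, 39.7] 42866 bin (np.float64(0.58), np.float64(0.119)) board (np.float64(0.439), np.float64(0.116))
[283.3, 162.1] 1371 bin (np.float64(0.191), np.float64(0.127)) board (np.float64(0.123), np.float64(0.122))
[364.1, 159.3] 183 bin (np.float64(0.199), np.float64(-0.013)) board (np.float64(0.13), np.float64(0.008))
[231.8, 270.2] 685 bin (np.float64(-0.01), np.float64(0.191)) board (np.float64(-0.04), np.float64(0.174))
[148.8, 278.6] 455 bin (np.float64(-0.026), np.float64(0.307)) board (np.float64(-0.053), np.float64(0.269))
[406.0, 277.2] 452 bin (np.float64(-0.012), np.float64(-0.048)) board (np.float64(-0.042), np.float64(-0.02))
expected shards at [234 264]
..............................................................................................................
..............................................................................................................
............................
[... 7929 characters left out ...]
..................................
..............................................+########+......................................................
..............................................++++++++++......................................................
...................................................++.........................................................
..............................................................................................................
..............................................................................................................
..............................................................................................................
```

Run:
```python
from h import *
from cell import optics
C=np.array([.5617,.0739,0]);xd=np.array([np.cos(.109),np.sin(.109),0]);yd=np.array([-np.sin(.109),np.cos(.109),0])
for n in("scene","top"):
    im=optics.get_image(n)["image"][:,:,::-1].copy();im0=cv2.imread(f"pics/{n}0.png")
    for nm,lo,hi,z in(("blue",(100,120,40),(125,255,255),.11),("white",(0,0,190) if n=="scene" else (0,0,100),(180,70,255),.09),("green",(50,120,30),(80,255,255),.1),("peach",(3,60,140),(15,140,255),.02)):
        f=lambda i:[(b[0],b[1],(plane(n,b[0],z)-C)@xd,(plane(n,b[0],z)-C)@yd) for b in blobs(i,lo,hi,12)]
        for k,i in(("was",im0),("now",im)): print(n,nm,k,[(c,a,round(x,3),round(y,3)) for c,a,x,y in f(i) if abs(x)<.3 and abs(y)<.33])
    if n=="scene":
        b=[b for b in blobs(im,(100,120,40),(125,255,255)) if b[0][1]<260];print([[(round((plane(n,p,.1)-C)@xd,3),round((plane(n,p,.1)-C)@yd,3)) for p in cv2.boxPoints(q[2])] for q in b])
```

```text
scene blue was [([330.2, 292.5], 787, np.float64(0.187), np.float64(-0.043))]
scene blue now [([294.9, 233.3], 357, np.float64(0.017), np.float64(0.03)), ([330.2, 292.6], 786, np.float64(0.187), np.float64(-0.044))]
scene white was [([292.9, 220.0], 45, np.float64(-0.026), np.float64(0.072)), ([303.4, 228.6], 20, np.float64(0.014), np.float64(0.068)), ([277.5, 232.8], 51, np.float64(-0.028), np.float64(0.013)), ([366.3, 255.8], 600, np.float64(0.186), np.float64(0.108)), ([262.6, 244.0], 20, np.float64(-0.032), np.float64(-0.039)), ([277.4, 252.7], 25, np.float64(0.014), np.float64(-0.033)), ([331.2, 286.6], 61, np.float64(0.174), np.float64(-0.02))]
scene white now [([365.8, 255.3], 657, np.float64(0.184), np.float64(0.108)), ([331.3, 286.2], 72, np.float64(0.173), np.float64(-0.019))]
scene green was [([326.1, 192.5], 1109, np.float64(-0.016), np.float64(0.201)), ([360.8, 213.8], 490, np.float64(0.101), np.float64(0.203)), ([336.2, 236.9], 24, np.float64(0.098), np.float64(0.098)), ([296.4, 320.2], 711, np.float64(0.171), np.float64(-0.143))]
scene green now [([326.2, 192.5], 1106,
[... 1489 characters left out ...]
(0.012))]
top white now [([236.6, 152.3], 478, np.float64(0.152), np.float64(0.128)), ([279.4, 149.6], 54, np.float64(0.149), np.float64(0.001)), ([222.0, 212.6], 171, np.float64(-0.026), np.float64(0.183)), ([250.5, 274.6], 31, np.float64(-0.21), np.float64(0.115))]
top green was [([323.6, 142.8], 361, np.float64(0.155), np.float64(-0.131)), ([207.3, 214.5], 2344, np.float64(-0.03), np.float64(0.224))]
top green now [([323.5, 142.7], 359, np.float64(0.156), np.float64(-0.131)), ([204.4, 213.4], 2021, np.float64(-0.026), np.float64(0.232)), ([232.2, 239.1], 76, np.float64(-0.107), np.float64(0.158))]
top peach was [([241.3, 266.5], 407, np.float64(-0.18), np.float64(0.144))]
top peach now []
```

```bash
python3 -c "
from cell import ticket
print(ticket.sign_off())"
```

```text
the job is handed in; nothing more can be done
None
```

I handed the job in, but the sign-off gave no verdict. By my camera checks all five shards are in the green bin, though they touch each other, so that count is estimated from their area. The scraper stands on the board and the ramekin, sippy cup and pacifier box haven't moved. The arm hid the teether from the last top view, but the arm showed no sign of touching it.

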